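Load a dish lifter and hold it over the sterilising canister

TASK

Set the two loose covered dishes flat and squarely on the dish that already lies in the small steel dish lifter (round foot, two upright straps), while it stands on the bench. Then lift the loaded lifter by its two upright tabs, carry it upright over the things in between without disturbing them or the canister, and hold it level and still, centred over the mouth of the open steel canister, its side lugs in line with the notches in the rim and its foot one to two centimetres clear of the rim. Finish while still holding it there, touching nothing below: the indicator strip has yet to go in, so do not lower it or let go.

Things in the scene. Friction and masses are not known exactly. Their poses are not given: they have to be found in the camera images.
- lifter: Loose bare-steel dish lifter, far right, 0.16 kg, 74 mm high: foot plate 67 mm diameter, 3 mm thick, and on its +y and -y sides two curved straps (inner radius 31.5 mm, outer 33.5 mm, 48 mm high, each 80 degrees wide). Its +x and -x sides are open: dishes go in from above, held by fingers closing along its x. Origin: centre of the foot's underside, z up. A half turn looks the same
- lifter_grip (a point): Point on the lifter's axis midway between its two grip tabs, 66 mm above its origin, same axes. From 53 to 74 mm height each strap goes on as a flat upright tab, 20 mm wide along x; outer faces 67.6 mm apart: grip both at once from above, fingers closing along y, fingertips higher than 55 mm
- lifter_lug (a point): Outer end of the lug on the lifter's +y strap, 44.5 mm from its axis and 51.5 mm above its origin. The lug is 9 mm wide along x, 3 mm thick, sticking out along y; another on the -y strap. Same axes as the lifter
- canister: Open round steel canister, 66 mm high, 82 mm outer and 79 mm inner diameter at the mouth, 0.45 kg, loose, upright on the bench left of the tube rack; it stays where it is. Origin: centre of its underside, z up. A half turn looks the same. The autosampler behind it (white, x above 0.60) has a fixed head that overhangs at x 0.55 to 0.60, y 0.26 to 0.30, z 0.20 to 0.30: keep the wrist off it
- canister_notch (a point): Centre of the notch in the rim on the canister's +y side, 40 mm from its axis, 61 mm above its origin; a like notch on the -y side. Each is 20 mm wide and 10 mm deep, open at the top, cut through the wall. Same axes as the canister
- dish_1: Covered round dish of clear and white plastic like the other two, already lying in the lifter, its underside 3 mm above the lifter's origin. 30 g; stacked dishes lie 14.5 mm apart. Origin: centre of its underside
- dish_2: Loose covered dish on the bench right of the tube rack, the nearer of the two: 59 mm diameter at the top, sides narrowing to 54 mm at the underside, solid height 14.5 mm (rigid, closed, 30 g). Grip it across the diameter, fingertips 4 to 6 mm above its underside. Origin: centre of its underside, z up
- reagent_bottle: Bystander: white bottle with blue cap, 48 mm diameter, 115 mm high, loose, before the tube rack beside the beaker. The fixed steel tube rack is 195 mm (x) by 71 mm (y), 110 mm high, centred near x 0.61, y -0.01; glass tubes in its far half (x above 0.61) reach 200 mm. Origin: centre of its underside
- dish_3: Loose covered dish, the same as dish_2, on the bench right of the tube rack, the farther of the two. Origin: centre of its underside, z up
- plastic_beaker: Bystander: white plastic beaker, 66 mm diameter, 76 mm high, loose, in front of the tube rack. Origin: centre of its underside
- small_beaker: Bystander: clear beaker, 58 mm diameter, 70 mm high, loose, left of the tube rack, behind the canister. Origin: centre of its underside
- canister_lid: Bystander: the canister's round steel lid with a knob, 87 mm diameter, 34 mm high, lying loose to the left of the canister. Origin: centre of its underside
Not all that is in view belongs to the job. What is shaped like the dish_3 but blue or green is not meant.

How it is judged:
By the outcome, as a careful person would: the job done as asked, in the order asked, and still so for the second after the job is handed in, while the arm keeps its last pose, push and grip.
It also fails if it takes over 72 s, if anything falls off the work surface, if the arm or the gripper's body presses on something with over 40 N, if the wrist force passes 120 N, or if a joint passes its speed limit or range.

ROBOT

A 6-joint arm with a two-finger parallel gripper is mounted at the origin on a cart in front of the work surface, level with it; the furniture and walls round the work are solid. World frame = base frame: x ahead of the robot, y to its left, z up, the work surface at z = 0. Lengths are in mm, angles in rad, forces in N, time in s.
With the tool pointing down it reaches from about 400 to 925 mm from the base axis. Payload 12.5 kg.
Tool frame: the origin (TCP) lies midway between the tips of the shut fingers; the grasp point (between the pads) lies 19 mm behind it (env.pinch_z is the z of the grasp point in the tool frame, in mm); z points along the fingers, y is the line along which they close (so a half turn about z gives the same grasp; the last joint's range is limited). The gripper opens to 95 mm and grips with 3 to 60 N. Pads are 20 mm wide; open, the fingers measure 119 mm over their backs; the gripper's body (75 mm by 180 mm) begins 59 mm behind the grasp point.
Start: joints at [1.067, 0.491, 1.559, -0, 1.092, -0.106], TCP at [242.105, 576.222, 214.661] pointing down, gripper open.
Joint ranges: [-3.1, 3.1], [-0.84, 2.19], [0.05, 2.79], [-1.13, 4.28], [0.06, 2.93], [-2.69, 2.69]. Speed limits (rad/s): [2.22, 2.22, 2.79, 3.14, 3.14, 3.14].

INTERFACE

Orientations are given as [roll, pitch, yaw] about the fixed x, y, z axes, in that order (R = Rz(yaw) Ry(pitch) Rx(roll)).
In Python, from cell import env, eyes gives the robot as it stands.
- The arm moves only by the shell command python3 -m inch 'ROWS'. ROWS is JSON, a list of rows, each a list of 3 entries, a list of its own where there are three numbers: the shift along the tool's x, y, z in units of 60 mm (1.0 is 60 mm), then the turn about the tool's z in units of 5 degrees (1.0 is 5 degrees), then the closure, from -1 (fully open) to 1 (shut). In form: [[[tx, ty, tz], turn, claw], ...]. A call has exactly 10 rows; each row shifts and turns the commanded pose from where the row before left it, along the tool's axes as they then stand; what a row does not reach is not made up. A row lasts 1/8 s, in which the tool goes at most 62.5 mm and 10.7 degrees, less where a joint would pass 70% of its speed; a pose out of reach is approached as far as the arm can. A call is refused whole if a number of a shift passes 1 or a number of a turn 1, either way. A call with a gripper value outside its range is refused whole. The fingers move at their own pace and stop on an object; the grip force is fixed at half the most. Time passes only in rows, so rows that do not move let the fingers close, or fill a call up. It gives the time, the measured TCP pose, the force, the opening and the grip force at its end, in the units of the state.
- env.state(): the state, without advancing time (a new reading comes with each control period).
- eyes.read_camera(name): name is "scene" or "top" or "wrist"; returns a dict with "pixels" (400x640x3 uint8, red, green, blue), "fx", "fy", "cx", "cy" (pixels), "distortion" ([k1, k2, p1, p2, k3] as OpenCV has them; the pictures are not rectified), "extrinsics" (4x4, takes a point from world to camera coordinates). Camera axes: x right, y down, z forward; pixel columns grow to the right and rows downward; lengths in mm; the calibration is good to about 2 mm. A picture is of the moment at which its call begins. There is no depth.
- env.job_done(): hands the job in; it is judged then, once.
Trained networks look in a picture, given as the dict that the camera call returned (one of the last four; its "shot" number tells which), for a name from the list of things; names that differ only in an ending like _2 or _b are one class to them, and where a whole thing is asked for, a point or a joint stands for the part that bears it (a point fixed in the world has none). Each returns a list of dicts, best first, with "score" (0 to 1); they miss things now and then, are a little off and sometimes report something else, mostly with a low value. They report only what shows in the picture. A call takes as long as a camera call. They do not tell look-alikes from the thing itself.
- eyes.boxes_of(name, picture): "centre" ([row, column] in pixels, amid what is visible of it).
- eyes.cut_out(name, picture): "mask" (400x640 bool, what is visible of it) and "centre" ([row, column] in pixels, amid what is visible of it).
- eyes.spot_point(name, picture): "centre" ([row, column] in pixels: a listed point, or the origin of a listed thing).
The state is a dict: "t": time; "joints": joint angles; "qvel": joint speeds; "tau": joint torques, N m; "eef_pos": TCP position; "tcp_rot": TCP orientation; "ft_force": force on the tool from outside, world axes, zero at the start; "moment": the same for the moment, N m; "opening": opening from 0.0 (shut) to 1.0 (fully open); "grip_force": force on a finger pad.
Only numpy, scipy, OpenCV 4.12 (cv2) and the standard library are available. Lean on these libraries where they do the work, as an engineer would, in place of code of your own. Each camera call takes 0.05 s, during which the arm holds its last target. There are 200 camera calls.

## Working session

There is one attempt and no reset: what is moved stays moved. The work goes in short steps, Python scripts to look and compute and a shell command to move; the robot and the scene stay as the last step left them, time stands still between calls to the robot, and variables do not carry over. Pictures are saved under pics/ and viewed, at most 10 in all, crops included, and the job is handed in when it is done.

```bash
ls; mkdir -p pics; cat > h.py <<'E'
import numpy as np, cv2
from cell import env, eyes
def K(p): return np.array([[p["fx"],0,p["cx"]],[0,p["fy"],p["cy"]],[0,0,1.]])
def ray(p,rc):
    u=cv2.undistortPoints(np.array([[[rc[1],rc[0]]]],float),K(p),np.array(p["distortion"],float))[0,0]
    E=np.array(p["extrinsics"]);R=E[:3,:3];t=E[:3,3]
    return -R.T@t, R.T@np.array([u[0],u[1],1.])
def at_z(p,rc,z):
    o,d=ray(p,rc); return o+d*(z-o[2])/d[2]
def proj(p,X):
    E=np.array(p["extrinsics"]);r,_=cv2.Rodrigues(E[:3,:3])
    q,_=cv2.projectPoints(np.array(X,float).reshape(-1,3),r,E[:3,3],K(p),np.array(p["distortion"],float)); return q[:,0,::-1]
def tri(obs):
    A=np.zeros((3,3));b=np.zeros(3)
    for p,rc in obs:
        o,d=ray(p,rc);d=d/np.linalg.norm(d);M=np.eye(3)-np.outer(d,d);A+=M;b+=M@o
    return np.linalg.solve(A,b)
def save(p,n): cv2.imwrite("pics/"+n+".png",p["pixels"][:,:,::-1])
E
python3 - <<'E'
from h import *
s=env.state(); print({k:np.round(v,3).tolist() for k,v in s.items()},env.pinch_z)
for c in ("top","scene"):
    p=eyes.read_camera(c); save(p,c+"0")
    print(c,"cam",np.round(ray(p,[200,320])[0]))
    Z={"lifter":0,"lifter_grip":66,"lifter_lug":51.5,"canister":0,"canister_notch":61,"dish_2":0,"reagent_bottle":0,"plastic_beaker":0,"small_beaker":0,"canister_lid":0}
    for n,z in Z.items():
        for r in eyes.spot_point(n,p)[:6]:
            print(c,n,round(r["score"],2),np.round(r["centre"]).tolist(),np.round(at_z(p,r["centre"],z)[:2],1).tolist())
E
```

```text
pics
{'t': 0.0, 'joints': [1.067, 0.492, 1.559, -0.0, 1.092, -0.106], 'qvel': [-0.0, 0.002, -0.001, -0.0, -0.001, 0.001], 'tau': [-0.002, -61.262, -25.818, 0.069, 0.048, -0.0], 'eef_pos': [241.988, 575.983, 214.048], 'tcp_rot': [-3.14, -0.0, 2.744], 'ft_force': [-0.13, -0.527, -0.582], 'moment': [-0.002, 0.027, -0.01], 'grip_force': 0.0, 'opening': 1.001} -18.8
top cam [ 436.   32. 1132.]
top lifter 0.61 [216.0, 464.0] [466.2, -347.8]
top lifter_grip 0.6 [215.0, 467.0] [466.9, -333.9]
top lifter_lug 0.73 [213.0, 450.0] [471.8, -294.6]
top lifter_lug 0.16 [222.0, 237.0] [437.3, 260.7]
top canister 0.74 [215.0, 250.0] [458.0, 236.3]
top canister_notch 0.59 [225.0, 236.0] [429.5, 261.3]
top dish_2 0.93 [220.0, 400.0] [452.2, -170.6]
top dish_2 0.85 [218.0, 304.0] [451.7, 89.1]
top dish_2 0.79 [156.0, 393.0] [627.1, -152.2]
top dish_2 0.77 [177.0, 436.0] [572.8, -269.3]
top reagent_bottle 0.53 [216.0, 340.0] [460.7, -9.7]
top plastic_beaker 0.72 [185.0, 302.0] [543.1, 95.4]
top plastic_beaker 0.71 [246.0, 340.0] [379.5, -10.8]
top small_beaker 0.9 [184.0, 305.0] [546.2, 89.2]
scene cam [
[... 197 characters left out ...]
12.0, 257.0] [454.5, 223.4]
scene canister 0.27 [230.0, 326.0] [467.4, 1.0]
scene canister_notch 0.57 [193.0, 244.0] [445.4, 260.0]
scene dish_2 0.73 [240.0, 430.0] [564.3, -270.1]
scene dish_2 0.72 [256.0, 378.0] [426.6, -170.7]
scene dish_2 0.71 [218.0, 392.0] [623.5, -143.1]
scene dish_2 0.7 [264.0, 447.0] [477.0, -335.5]
scene dish_2 0.5 [221.0, 295.0] [469.6, 100.7]
scene reagent_bottle 0.73 [233.0, 325.0] [454.0, -3.6]
scene reagent_bottle 0.19 [210.0, 315.0] [554.0, 79.6]
scene plastic_beaker 0.74 [248.0, 313.0] [376.2, -6.7]
scene plastic_beaker 0.73 [196.0, 217.0] [473.9, 390.8]
scene small_beaker 0.9 [208.0, 318.0] [563.5, 76.0]
scene canister_lid 0.87 [197.0, 218.0] [471.4, 385.9]
```

View pics/top0.png

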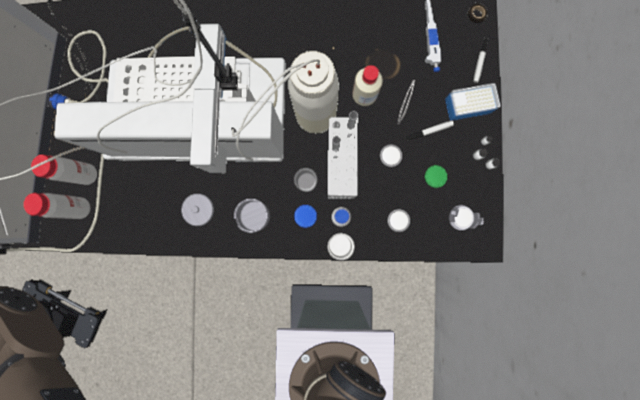

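View pics/scene0.png

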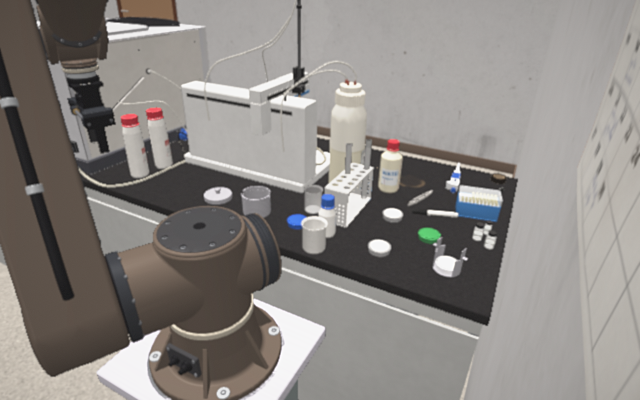

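Top view shows the following:
- White dishes: near one at (220,400), which is dish_2, and far one at (156,393), which is dish_3.
- Lookalikes: blue (216,305), green (176,436), and the white dish_1 inside the lifter at (217,462).
- Canister at (215,252), lid at (210,197), plastic beaker at (246,340), bottle at (216,340).

I'll move to a viewpoint near the canister and turn the fingers to close along x.

```bash
python3 -m inch '[[[-0.67,-0.61,-0.2],0,-1],[[-0.67,-0.61,-0.2],0,-1],[[-0.67,-0.61,-0.2],0,-1],[[-0.67,-0.61,-0.2],0,-1],[[-0.67,-0.61,-0.2],0,-1],[[-0.67,-0.61,-0.2],0,-1],[[-0.67,-0.61,-0.2],0,-1],[[0,0,0],1,-1],[[0,0,0],1,-1],[[0,0,0],1,-1]]'
python3 -m inch '[[[0,0,0],1,-1],[[0,0,0],1,-1],[[0,0,0],1,-1],[[0,0,0],1,-1],[[0,0,0],1,-1],[[0,0,0],1,-1],[[0,0,0],1,-1],[[0,0,0],1,-1],[[0,0,0],1,-1],[[0,0,0],1,-1]]'
python3 - <<'E'
from h import *
s=env.state();print(s["eef_pos"],s["tcp_rot"])
p=eyes.read_camera("wrist"); save(p,"w1"); print(np.round(ray(p,[200,320]),3), p["fx"])
for n,z in {"canister":0,"canister_notch":61,"dish_2":0}.items():
    for r in eyes.spot_point(n,p): print(n,round(r["score"],2),np.round(r["centre"]).tolist(),np.round(at_z(p,r["centre"],z)[:2],1).tolist())
E
```

```text
t: 2.35
eef_pos: [402.4, 230.8, 298.8]
tcp_rot: [3.141, 0.0, 2.479]
ft_force: [1.1, 0.2, 0.4]
opening: 1.003
grip_force: 0.0
t: 3.6
eef_pos: [402.3, 231.0, 298.7]
tcp_rot: [3.141, -0.0, 1.606]
ft_force: [0.4, -0.2, -0.2]
opening: 1.003
grip_force: 0.0
[402.25561192 231.01258639 298.73959748] [ 3.14134845e+00 -1.90372901e-04  1.60641921e+00]
[[ 3.98998e+02  3.09463e+02  4.69681e+02]
 [ 1.40000e-02 -2.83000e-01 -9.59000e-01]] 345.80355394605397
canister 0.59 [162.0, 355.0] [451.4, 226.7]
canister_notch 0.88 [139.0, 352.0] [439.1, 264.7]
dish_2 0.87 [255.0, 352.0] [457.0, 87.4]
```

View pics/w1.png

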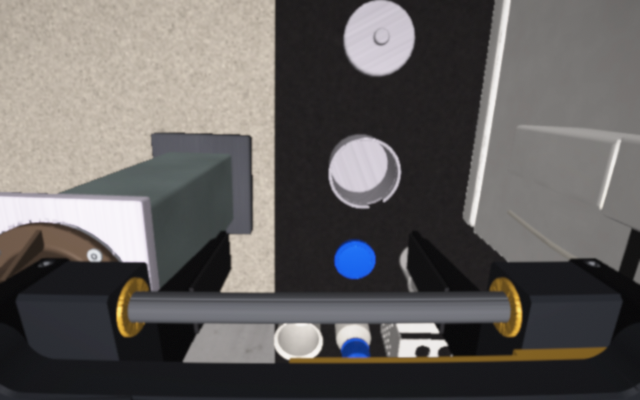

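Wrist view: canister rim centre is about (171,364), with a notch at the bottom around (205,375) and one at the top around (140,352). That means the canister is yawed by about 17°. The blue decoy is at (259,355), and the lid is at (37,379). I'll fit the canister precisely with a projected model.

```bash
cat >> h.py <<'E'
from scipy.optimize import minimize
A=np.linspace(0,2*np.pi,73)
def hull(p,x,y,rings):
    P=np.concatenate([proj(p,np.c_[x+r*np.cos(A),y+r*np.sin(A),0*A+z]) for r,z in rings])
    m=np.zeros((1600,2560),np.uint8); cv2.fillConvexPoly(m,cv2.convexHull(np.round((P[:,::-1]+.5)*4).astype(np.int32)),1); return m
def fit(p,mask,x0,rings):
    M=cv2.resize(mask.astype(np.uint8)*255,(2560,1600),interpolation=cv2.INTER_LINEAR)>127
    f=lambda v:-np.sum(hull(p,*v,rings)&M)/np.sum(hull(p,*v,rings)|M)
    r=minimize(f,x0,method="Nelder-Mead",options=dict(initial_simplex=[x0,np.add(x0,[6,0]),np.add(x0,[0,6])],xatol=.1,fatol=1e-5)); return r.x,-r.fun
def crop(p,rc,h,n,s=6):
    r,c=map(int,rc);r=max(r,h);c=max(c,h);cv2.imwrite("pics/"+n+".png",cv2.resize(p["pixels"][r-h:r+h,c-h:c+h,::-1],None,fx=s,fy=s,interpolation=cv2.INTER_CUBIC))
DISH=[(27,0),(29.5,14.5)]
E
python3 - <<'E'
from h import *
p=eyes.read_camera("wrist")
q=eyes.read_camera("top")
for im in (p,q):
    m=eyes.cut_out("canister",im)
    for r in m[:2]: print("can",round(r["score"],2),fit(im,r["mask"],[455,230],[(41,0),(41,66)]))
    for n,z in (("canister_lid",[(43.5,0),(43.5,12)]),):
        for r in eyes.cut_out(n,im)[:1]: print(n,fit(im,r["mask"],[465,385],z))
c=fit(p,eyes.cut_out("canister",p)[0]["mask"],[455,230],[(41,0),(41,66)])[0]
g=cv2.cvtColor(p["pixels"],cv2.COLOR_RGB2GRAY).astype(float)
for z in (61,65):
  a=np.radians(np.arange(0,360,4)); P=proj(p,np.c_[c[0]+40.5*np.cos(a),c[1]+40.5*np.sin(a),0*a+z])
  print(z,[int(v) for v in cv2.remap(g.astype(np.float32),P[:,1].astype(np.float32),P[:,0].astype(np.float32),1)[:,0]])
crop(p,(172,365),45,"can")
for r in eyes.spot_point("canister_notch",q):print(at_z(q,r["centre"],61))
E
```

```text
can 0.9 (array([477.125, 311.375]), np.float64(-0.0))
canister_lid (array([363.  , 432.25]), np.float64(-0.0))
can 0.64 (array([384.5  , 298.625]), np.float64(-0.0))
61 [32, 32, 34, 33, 32, 33, 32, 33, 32, 33, 32, 32, 32, 33, 32, 32, 32, 65, 171, 208, 209, 208, 209, 210, 210, 210, 209, 208, 208, 208, 208, 209, 208, 188, 110, 38, 32, 31, 32, 31, 32, 31, 32, 33, 32, 31, 32, 33, 34, 32, 32, 33, 32, 31, 31, 33, 33, 34, 33, 31, 32, 32, 33, 32, 33, 33, 32, 31, 31, 32, 32, 32, 33, 32, 32, 33, 32, 33, 32, 32, 31, 32, 32, 32, 33, 32, 31, 31, 31, 31]
65 [32, 32, 34, 32, 32, 33, 32, 33, 33, 33, 32, 32, 32, 33, 32, 32, 32, 54, 161, 206, 209, 208, 209, 210, 210, 211, 209, 208, 207, 208, 208, 209, 209, 195, 128, 44, 32, 31, 32, 32, 32, 31, 32, 33, 32, 31, 32, 33, 34, 31, 32, 33, 32, 32, 31, 33, 34, 34, 33, 31, 33, 32, 32, 31, 33, 32, 32, 31, 31, 32, 32, 32, 32, 32, 33, 33, 32, 32, 32, 33, 32, 32, 32, 31, 32, 31, 31, 32, 32, 32]
[437.00028866 259.182583    61.        ]h.py:26: RuntimeWarning: overflow encountered in scalar negative
  f=lambda v:-np.sum(hull(p,*v,rings)&M)/np.sum(hull(p,*v,rings)|M)
```

View pics/can.png

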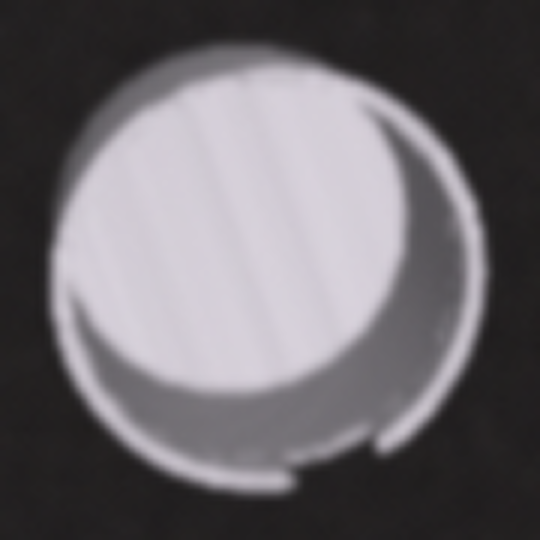

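The crop shows a clear notch gap at the rim's lower edge: gap ends at image (207,369.5) and (201.2,383). I'll fix the overflow bug in the fit.

```bash
sed -i 's/f=lambda v:-np.sum/f=lambda v:-1.0*np.sum/' h.py
python3 - <<'E'
from h import *
p=eyes.read_camera("wrist"); q=eyes.read_camera("top")
C=None
for im in (p,q):
    for r in eyes.cut_out("canister",im)[:1]:
        c,f=fit(im,r["mask"],[455,230],[(41,0),(41,66)]); print("can",c,f)
        if C is None: C=c
    for r in eyes.cut_out("canister_lid",im)[:1]: print("lid",fit(im,r["mask"],[465,385],[(43.5,0),(43.5,10)]))
# notch edges at rim top
P=[at_z(p,x,66)[:2] for x in ([207,369.5],[201.2,383])]; d=np.mean(P,0)-C; print(P,[np.linalg.norm(x-C) for x in P],np.degrees(np.arctan2(d[1],d[0]))+90)
for r in eyes.spot_point("canister_notch",p):
    d=at_z(p,r["centre"],61)[:2]-C; print(d,np.degrees(np.arctan2(d[1],d[0]))-90)
def tgt(T,z,yaw=None):
    pass
s=env.state();y=s["tcp_rot"][2]
for n,T in (("dish2",[452,-171]),("dish3",[625,-148])):
    d=np.array(T)-s["eef_pos"][:2]; print(n,np.array([d@[np.cos(y),np.sin(y)],d@[np.sin(y),-np.cos(y)]])/60)
E
```

```text
can [457.18260344 224.66554622] 0.942459610358755
lid (array([470.27088862, 383.72613442]), np.float64(0.9799526258016061))
can [457.79125977 226.59423828] 0.9427546727360507
lid (array([482.31655884, 382.49266815]), np.float64(0.09204956515046564))
[array([465.81102067, 183.83369495]), array([481.71259934, 191.85379974])] [np.float64(41.733555593387614), np.float64(40.9674432482915)] 24.239903915978445
[-16.27929324  36.18289727] 24.223780802042597
dish2 [-6.72739884  0.56962151]
dish3 [-6.45568934  3.46560658]
```

```bash
python3 -m inch '[[[-0.774,0.136,0],0,-1],[[-0.774,0.136,0],0,-1],[[-0.774,0.136,0],0,-1],[[-0.774,0.136,0],0,-1],[[-0.774,0.136,0],0,-1],[[-0.774,0.136,0],0,-1],[[-0.774,0.136,0],0,-1],[[-0.774,0.136,0],0,-1],[[-0.774,0.136,0],0,-1],[[-0.774,0.136,0],0,-1]]'
python3 - <<'E'
from h import *
p=eyes.read_camera("wrist"); save(p,"w2"); q=eyes.read_camera("top"); s=eyes.read_camera("scene")
S=env.state(); print(S["eef_pos"],S["tcp_rot"],S["qvel"])
for n,im in (("w",p),("t",q),("s",s)):
    for r in eyes.cut_out("dish_2",im)[:6]:
        x0=at_z(im,r["centre"],7)[:2]; 
        if x0[1]<0: print(n,"dish",np.round(r["centre"]),round(r["score"],2),fit(im,r["mask"],list(x0),DISH), im["pixels"][tuple(np.int32(r["centre"]))])
    for k,z in (("lifter",0),("lifter_grip",66),("lifter_lug",51.5)):
        for r in eyes.spot_point(k,im): print(n,k,np.round(r["centre"]),round(r["score"],2),np.round(at_z(im,r["centre"],z),1))
E
```

```text
t: 5.8
eef_pos: [501.9, -231.5, 298.6]
tcp_rot: [3.141, -0.0, 1.609]
ft_force: [0.6, 0.4, -0.4]
opening: 1.001
grip_force: 0.0
[ 501.68700291 -231.55479722  297.90112002] [-3.14085064e+00 -6.00258259e-04  1.60684696e+00] [ 0.04073663 -0.02870913  0.03652229  0.00822957  0.00191189  0.02033533]
w dish [186. 370.] 0.78 (array([ 571.74985158, -265.30777433]), np.float64(0.9733624637620268)) [ 34 199  76]
w dish [106. 281.] 0.73 (array([ 451.16778441, -163.91087389]), np.float64(0.9742572855068872)) [254 254 253]
w dish [238. 284.] 0.66 (array([ 460.16823535, -341.18732903]), np.float64(0.7513391207979313)) [254 254 253]
w dish [ 96. 423.] 0.57 (array([ 626.63130924, -141.75276486]), np.float64(0.9598359793922826)) [254 254 253]
w lifter [231. 286.] 0.88 [ 458.1 -339.9    0. ]
w lifter_grip [250. 282.] 0.93 [ 459.2 -339.7   66. ]
w lifter_lug [215. 296.] 0.79 [ 474.3 -298.    51.5]
w lifter_lug [108. 284.] 0.25 [ 458.1 -164.9   51.5]
t dish [176. 436.] 0.83 (array([ 572.38639971, -265.37769292]), np.float64(0.9603517186250999)) [ 69 168  92]
t dish [219. 400.] 0.82 (array([ 452.70161541,
[... 228 characters left out ...]
4122]), np.float64(0.6944489139179405)) [ 62 103 196]
s dish [235. 431.] 0.78 (array([ 572.66919481, -263.2139338 ]), np.float64(0.9133275261324042)) [ 99 212 121]
s dish [252. 379.] 0.6 (array([ 452.89574659, -162.9368422 ]), np.float64(0.9388362149098345)) [206 203 199]
s dish [263. 446.] 0.57 (array([ 464.5793933, -334.7174505]), np.float64(0.7902775496797504)) [247 247 247]
s dish [214. 391.] 0.57 (array([ 627.91848423, -138.86169523]), np.float64(0.9317226890756303)) [247 247 247]
s lifter [268. 448.] 0.56 [ 466.  -341.9    0. ]
s lifter_grip [247. 445.] 0.58 [ 454.1 -325.4   66. ]
s lifter_grip [268. 447.] 0.29 [ 374.7 -346.4   66. ]
s lifter_lug [245. 432.] 0.81 [ 464.5 -292.    51.5]
```

View pics/w2.png

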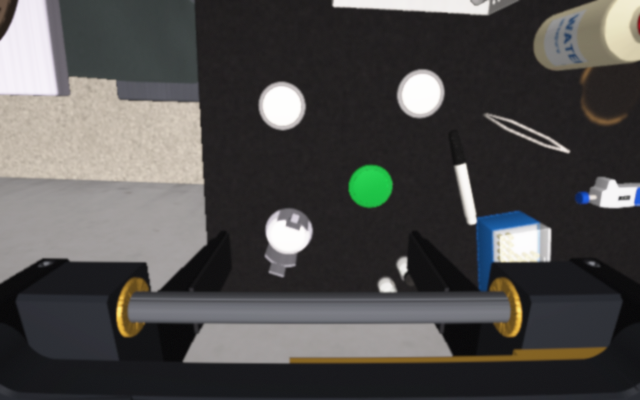

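Wrist view: near white dish at (105,281), far white dish at (93,420), green decoy at (186,370), and the lifter with its dish at (232,288). The lifter's tabs run from upper right to lower left, about −20° yaw. Dish_2 is near (452,−164) and dish_3 near (627,−142). I'll hover over dish_2 with the fingers already aligned to the lifter's x.

```bash
python3 -m inch '[[[0,0,0.594],0.9,-1],[[0,0,0.594],0.9,-1],[[0,0,0.594],0.9,-1],[[0,0,0.594],0.9,-1],[[0,0,0.594],0.9,-1],[[0.25,-0.39,0],0,-1],[[0.25,-0.39,0],0,-1],[[0.25,-0.39,0],0,-1],[[0,0,0],0,-1],[[0,0,0],0,-1]]'
cat >> h.py <<'E'
def rel(T,s=None):
    s=s or env.state(); y=s["tcp_rot"][2]; d=np.array(T[:2])-s["eef_pos"][:2]
    return np.round(np.array([d@[np.cos(y),np.sin(y)],d@[np.sin(y),-np.cos(y)]])/60,3)
def report():
    s=env.state(); print("tcp",np.round(s["eef_pos"],1),"rpy",np.round(np.degrees(s["tcp_rot"]),2),"open",round(s["opening"],3),"F",np.round(s["ft_force"],1)); return s
def white(p,rc,h=60,thr=225):
    g=p["pixels"].min(2)>thr; n,l,st,c=cv2.connectedComponentsWithStats(g.astype(np.uint8)); k=l[int(rc[0]),int(rc[1])]; return l==k
E
python3 - <<'E'
from h import *
report(); p=eyes.read_camera("wrist"); crop(p,(200,320),130,"w3",2)
for r in eyes.cut_out("dish_2",p)[:4]:
    x,f=fit(p,r["mask"],list(at_z(p,r["centre"],7)[:2]),DISH); print(np.round(r["centre"]),x,round(f,3),rel(x),p["pixels"][tuple(np.int32(r["centre"]))])
for k,z in (("lifter",0),("lifter_grip",66),("lifter_lug",51.5)):
        for r in eyes.spot_point(k,p): print(k,np.round(r["centre"]),round(r["score"],2),np.round(at_z(p,r["centre"],z),1))
E
```

```text
t: 7.8
eef_pos: [452.3, -163.9, 120.7]
tcp_rot: [3.14, 0.0, 1.217]
ft_force: [-0.2, 0.9, 0.6]
opening: 0.999
grip_force: 0.0
tcp [ 452.3 -163.9  120.7] rpy [179.93   0.    69.71] open 0.999 F [-0.2  0.9  0.6]
[194. 318.] [ 451.11185885 -164.1821853 ] 0.98 [-0.009 -0.015] [255 255 255]
[248. 480.] [ 572.09422074 -264.78702621] 0.863 [-0.881  2.458] [ 40 226  89]
[ 99. 520.] [ 626.70902427 -142.19689164] 0.983 [1.351 2.603] [255 255 255]
[349. 366.] [ 437.63503645 -345.99555349] 0.08 [-2.928  0.827] [252 251 252]
lifter [344. 388.] 0.72 [ 461.9 -337.     0. ]
lifter_grip [346. 389.] 0.27 [ 466.4 -283.8   66. ]
lifter_lug [344. 398.] 0.58 [ 473.3 -297.    51.5]
lifter_lug [345. 389.] 0.42 [ 465.9 -295.3   51.5]
```

View pics/w3.png

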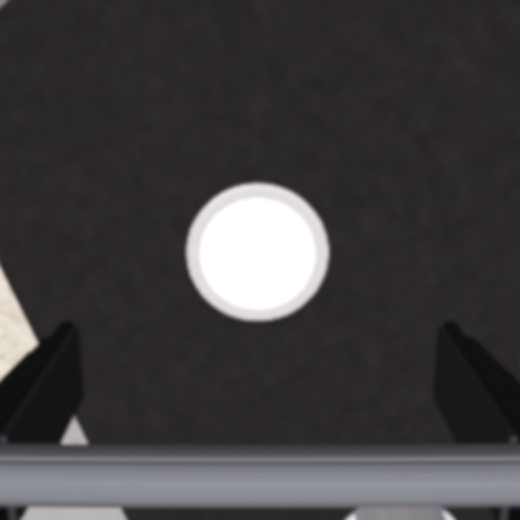

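Crop confirms the white covered dish is centred between the open fingers, at (194,319). Now descending and gripping.

```bash
python3 -m inch '[[[-0.01,-0.015,0.482],0,-1],[[0,0,0.482],0,-1],[[0,0,0.482],0,-1],[[0,0,0.482],0,-1],[[0,0,0],0,-1],[[0,0,0],0,1],[[0,0,0],0,1],[[0,0,0],0,1],[[0,0,0],0,1],[[0,0,0],0,1]]'
python3 - <<'E'
from h import *
report(); p=eyes.read_camera("wrist")
for r in eyes.cut_out("dish_2",p)[:1]: print(r["centre"],fit(p,r["mask"],list(env.state()["eef_pos"][:2]),DISH))
E
```

```text
t: 9.3
eef_pos: [450.5, -163.6, 5.1]
tcp_rot: [3.141, -0.0, 1.217]
ft_force: [-1.4, 0.9, 6.5]
opening: 0.593
grip_force: 30.0
tcp [ 450.5 -163.6    5.1] rpy [179.97  -0.    69.71] open 0.593 F [-1.4  0.9  6.5]
[340.0, 541.4] (array([ 450.53113298, -163.63176879]), np.float64(0.0))
```

```bash
python3 -m inch '[[[0,0,-0.3],0,1],[[0,0,-0.6],0,1],[[0,0,-0.6],0,1],[[-0.5,0.15,-0.6],0,1],[[-0.65,0.2,-0.48],0,1],[[-0.65,0.2,0],0,1],[[-0.65,0.2,0],0,1],[[-0.65,0.2,0],0,1],[[-0.61,0.2,0],0,1],[[0,0,0],0,1]]'
python3 - <<'E'
from h import *
report(); p=eyes.read_camera("wrist"); crop(p,(200,320),130,"w4",3)
for k,z in (("lifter",0),("lifter_grip",66),("lifter_lug",51.5)):
        for r in eyes.spot_point(k,p): print(k,np.round(r["centre"],1),round(r["score"],2),np.round(at_z(p,r["centre"],z),1))
for r in eyes.cut_out("dish_2",p)[:3]:
    x,f=fit(p,r["mask"],list(at_z(p,r["centre"],10)[:2]),[(27,3),(29.5,17.5)]); print("d",np.round(r["centre"]),x,round(f,3))
E
```

```text
t: 10.65
eef_pos: [437.4, -398.2, 159.0]
tcp_rot: [-3.142, -0.0, 1.214]
ft_force: [0.2, 0.7, 0.6]
opening: 0.594
grip_force: 30.0
tcp [ 437.4 -398.2  159. ] rpy [-180.     -0.     69.57] open 0.594 F [0.2 0.7 0.6]
lifter_lug [ 58.  318.7] 0.89 [ 474.7 -297.    51.5]
d [249. 319.] [ 417.48106432 -438.04225256] 0.324
d [114. 320.] [ 461.46931873 -338.19635363] 0.981
d [  9. 414.] [ 571.55555994 -265.32660386] 0.98
```

View pics/w4.png

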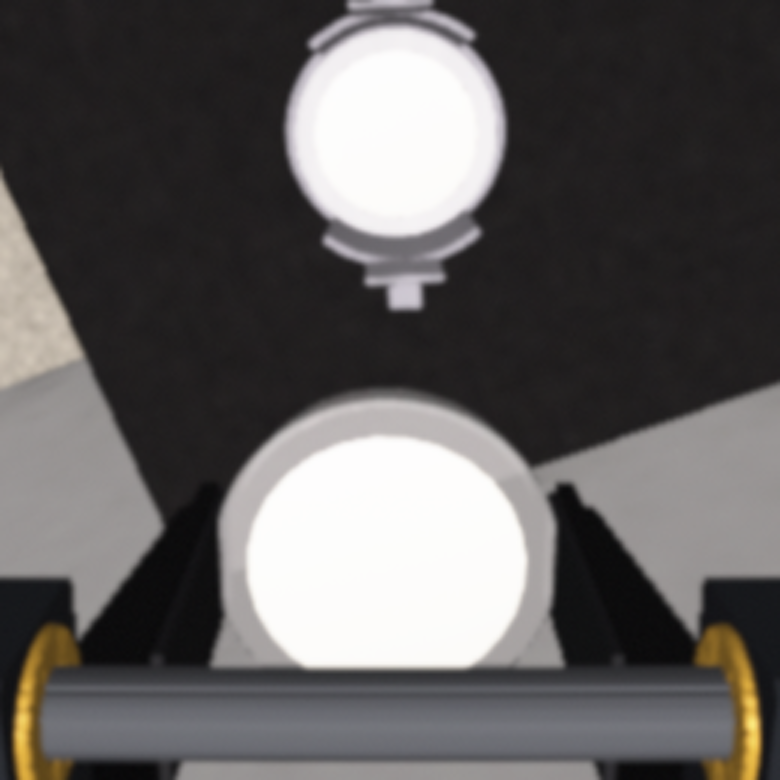

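The wrist view shows the lifter clearly: dish_1 centre (113,322), near lug end about (173,325), far lug about (58,319). The held dish is level, at about (255,320). I'll solve the lifter's pose and the dish's offset in the hand.

```bash
cat >> h.py <<'E'
def held(p,mask,rowmax,zt=5,d=DISH):
    """offset of held dish from TCP along tool x,y (mm), using rows<rowmax"""
    s=env.state(); y=s["tcp_rot"][2]; ex=np.array([np.cos(y),np.sin(y)]);ey=np.array([np.sin(y),-np.cos(y)]);t=s["eef_pos"]
    M=cv2.resize(mask.astype(np.uint8)*255,(2560,1600),interpolation=cv2.INTER_LINEAR)>127; M=M[:rowmax*4]
    def f(v):
        h=hull(p,*(t[:2]+v[0]*ex+v[1]*ey),[(r,z+t[2]-zt) for r,z in d])[:rowmax*4]; return -1.*np.sum(h&M)/np.sum(h|M)
    r=minimize(f,[0,0],method="Nelder-Mead",options=dict(initial_simplex=[[0,0],[5,0],[0,5]],xatol=.1,fatol=1e-5)); return r.x,-r.fun
E
python3 - <<'E'
from h import *
report(); p=eyes.read_camera("wrist")
up=[r["centre"] for r in eyes.spot_point("lifter_lug",p)]; print(up)
U=at_z(p,up[0],51.5); L=at_z(p,[70+310/3,190+404/3],51.5); d=(U-L)[:2]; print("lugs",U,L,np.linalg.norm(d),"mid",(U+L)/2,"yaw",np.degrees(np.arctan2(d[1],d[0]))-90)
# tab tilt: top outer edges z=74, crop px
for a,b in (((366,284),(446,277)),((347,5),(433,3))):
    X,Y=[at_z(p,[70+q[1]/3,190+q[0]/3],74) for q in (a,b)]; e=(Y-X)[:2]; print("tab",X,Y,np.linalg.norm(e),np.degrees(np.arctan2(e[1],e[0])))
for r in eyes.cut_out("dish_2",p)[:2]:
    if r["centre"][0]>200: print("held",held(p,r["mask"],232))
    else: print("d1",fit(p,r["mask"],[461.5,-338.2],[(27,3),(29.5,17.5)]))
print(eyes.spot_point("lifter_grip",p)[:1], [np.round(at_z(p,r["centre"],0),1) for r in eyes.spot_point("lifter",p)])
E
```

```text
tcp [ 438.1 -395.2  159.6] rpy [-1.7998e+02 -2.0000e-02  6.9760e+01] open 0.593 F [ 0.5  1.2 -0.3]
[[59.8, 321.3]]
lugs [ 476.44700604 -295.66119892   51.5       ] [ 448.75074174 -379.00940182   51.5       ] 87.82941410688036 mid [ 462.59887389 -337.33530037   51.5       ] yaw -18.38143457863231
tab [ 443.40516653 -364.83713822   74.        ] [ 462.79268935 -370.11218926   74.        ] 20.092341944123966 -15.220852731014173
tab [ 462.51932716 -301.31931034   74.        ] [ 481.53633826 -307.87930087   74.        ] 20.116664399479937 -19.032069573829805
d1 (array([ 461.5, -338.2]), np.float64(0.0))
d1 (array([ 461.60589564, -338.10152559]), np.float64(0.983052305574673))
[] []
```

```bash
python3 - <<'E'
from h import *
report(); p=eyes.read_camera("wrist"); np.save("p.npy",p,allow_pickle=True)
ds=eyes.cut_out("dish_2",p); print([(np.round(r["centre"]),round(r["score"],2)) for r in ds])
for r in ds:
    if r["centre"][0]<200 and abs(r["centre"][1]-320)<40: print("d1",fit(p,r["mask"],list(at_z(p,r["centre"],10)[:2]),[(27,3),(29.5,17.5)]))
m=eyes.cut_out("lifter",p)[0]["mask"]
rc=np.argwhere(m); print("lifter mask",rc.min(0),rc.max(0),len(rc))
c=np.array([461.6,-338.1]); X=np.array([at_z(p,r,51.5)[:2] for r in rc])-c
for lo,hi in ((39,46),):
    R=np.linalg.norm(X,axis=1)
    for sgn in (1,-1):
        k=(R>lo)&(R<hi)&(sgn*(X@[.33,.94])>20); v=X[k].mean(0)*sgn; print(sgn,k.sum(),X[k].mean(0),R[k].max(),np.degrees(np.arctan2(v[1],v[0]))-90)
print("lug",[ (np.round(r["centre"],1),np.round(at_z(p,r["centre"],51.5),1)) for r in eyes.spot_point("lifter_lug",p)])
for th in (120,):
    g=(p["pixels"].min(2)>th); n,l=cv2.connectedComponents(g[:232].astype(np.uint8)); k=l[225,320]; print(np.sum(l==k)); mm=np.zeros(g.shape,bool); mm[:232]=l==k; print("held",held(p,mm,232), np.argwhere(mm).min(0),np.argwhere(mm).max(0))
E
```

```text
tcp [ 438.1 -395.9  159.7] rpy [179.99  -0.    69.74] open 0.597 F [-0.4 -0.   0.3]
[(array([250., 316.]), 0.98), (array([116., 322.]), 0.72), (array([ 10., 417.]), 0.65)]
d1 (array([ 461.47453738, -338.31196682]), np.float64(0.9680206557875018))
lifter mask [ 61 287] [175 357] 1563
1 81 [12.57867018 39.31396262] 43.77318060384248 -17.74229480090098
-1 85 [-11.99526268 -39.76117849] 45.10369597733554 -16.787658189862057
lug [(array([ 59.4, 323.6]), array([ 478.3, -296.7,   51.5]))]
15537
held (array([ 0.4350974 , -0.62095992]), np.float64(0.13903249557240363)) [135 268] [231 639]
```

```bash
python3 - <<'E'
from h import *
s=report(); p=eyes.read_camera("wrist")
for r in eyes.cut_out("dish_2",p):
    if r["centre"][0]>200:
        for rm in (225,235,250): print("held",held(p,r["mask"],rm))
print(s["joints"])
L=np.array([461.8,-338.3]); print("rel",rel(L), "rows", np.argwhere(r["mask"]).min(0))
E
```

```text
tcp [ 438.  -396.2  159.6] rpy [179.99  -0.    69.71] open 0.596 F [-0.4  1.2 -0.4]
held (array([-0.07718012, -0.61971096]), np.float64(0.9836703548264021))
held (array([-0.0766826 , -0.66433685]), np.float64(0.9869189828503844))
held (array([-0.09358827, -0.66231041]), np.float64(0.9886109740881525))
[-8.47207406e-01  5.02403330e-01  1.70687893e+00  1.38075090e-04
  9.32261429e-01 -4.93228646e-01]
rel [1.044 0.038] rows [200 263]
```

```bash
python3 -m inch '[[[0.35,0.016,0],0,1],[[0.35,0.016,0],0,1],[[0.345,0.016,0],0,1],[[0,0,0.2],-0.6,1],[[0,0,0.4],0,1],[[0,0,0.4],0,1],[[0,0,0.08],0,1],[[0,0,0],0,1],[[0,0,0],0,1],[[0,0,0],0,1]]'
python3 - <<'E'
from h import *
s=report(); p=eyes.read_camera("wrist"); crop(p,(210,320),95,"w5",4)
L=np.array([461.8,-338.3]); print("rel",rel(L))
for r in eyes.cut_out("dish_2",p)[:2]: print(r["centre"],"held",held(p,r["mask"],240))
m=eyes.cut_out("lifter",p)
print([(r["centre"],r["score"]) for r in m],[ (np.round(r["centre"],1),np.round(at_z(p,r["centre"],51.5),1)) for r in eyes.spot_point("lifter_lug",p)])
E
```

```text
t: 12.7
eef_pos: [462.6, -338.6, 95.5]
tcp_rot: [3.14, 0.0, 1.269]
ft_force: [-0.6, 0.1, -0.4]
opening: 0.595
grip_force: 30.0
tcp [ 462.6 -338.6   95.5] rpy [1.7994e+02 2.0000e-02 7.2710e+01] open 0.595 F [-0.6  0.1 -0.4]
rel [ 0.002 -0.014]
[250.7, 317.3] held (array([-0.00188143, -0.53182606]), np.float64(0.9799487149825515))
[194.4, 316.9] held (array([12.99106682, -0.64117696]), np.float64(0.27181352459016395))
[([173.7, 318.0], 0.85)] [(array([201. , 315.3]), array([ 464.4, -324.2,   51.5])), (array([153.8, 321.6]), array([ 477.4, -296.1,   51.5]))]
```

View pics/w5.png

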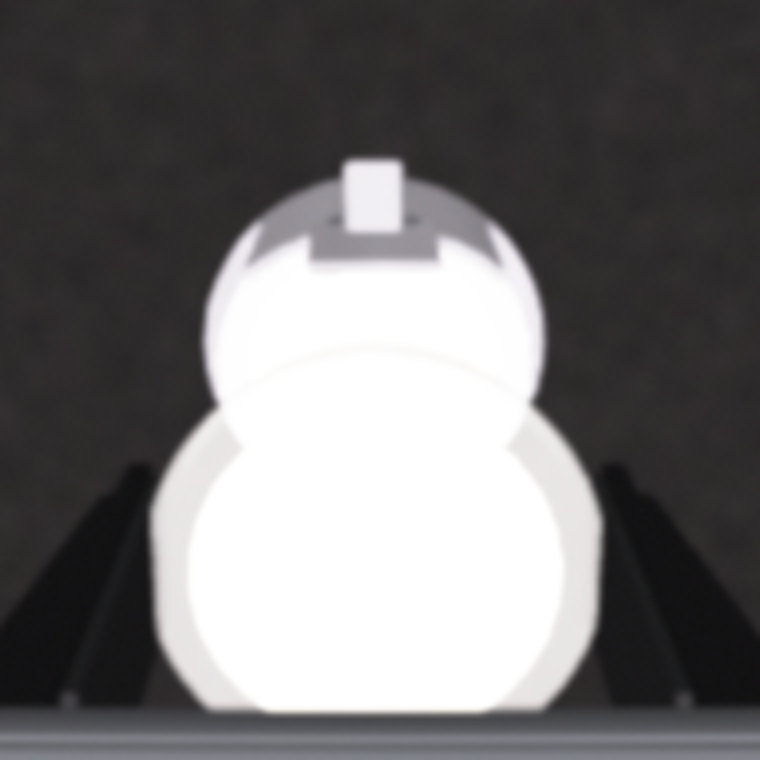

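Close view: the held dish is above dish_1. The lug's outer end is at image (155.2,318.2) and the foot circle is centred on column 318.6. I'll compute the remaining offset from these.

```bash
python3 - <<'E'
from h import *
s=report(); p=eyes.read_camera("wrist"); y=np.radians(72.71)
ex=np.array([np.cos(y),np.sin(y)]);ey=np.array([np.sin(y),-np.cos(y)])
U=at_z(p,[155.2-.3,318.2],53)[:2]; d=U-s["eef_pos"][:2]; print("lug end from tcp",d@ex,d@ey)
# tab inner/top edge z=74 far side (tab outer face y=33.8): crop row 262 (near top edge)
T=at_z(p,[115+262/4,225+374/4],74)[:2]-s["eef_pos"][:2]; print("tab top edge",T@ex,T@ey)
m=eyes.cut_out("lifter",p)[0]["mask"]; rc=np.argwhere(m); print(rc.min(0),rc.max(0))
# foot left/right at z=0..3
for q in ((335,204),(335,545)):
    F=at_z(p,[115+q[0]/4,225+q[1]/4],2)[:2]-s["eef_pos"][:2]; print("foot",F@ex,F@ey)
E
```

```text
tcp [ 462.4 -338.6   95. ] rpy [179.98   0.    72.7 ] open 0.596 F [-0.3  0.1  0.1]
lug end from tcp 44.63567858488638 -0.7115120225162139
tab top edge 33.31261630338469 -0.5306101670910199
[156 277] [214 360]
foot 1.5394015517268074 -34.41829839900788
foot 1.453811106490697 33.38851205342478
```

```bash
python3 -m inch '[[[0,0,0.25],0,1],[[0,0,0.25],0,1],[[0,0,0.25],0,1],[[0,0,0.2],0,1],[[0,0,0.15],0,1],[[0,0,0.1],0,1],[[0,0,0],0,1],[[0,0,0],0,1],[[0,0,0],0,-0.7],[[0,0,0],0,-0.7]]'
python3 -c "
from h import *
report()"
```

```text
t: 14.25
eef_pos: [462.5, -338.5, 23.0]
tcp_rot: [3.141, 0.0, 1.269]
ft_force: [-0.6, -0.2, 0.2]
opening: 0.752
grip_force: 0.0
tcp [ 462.5 -338.5   23. ] rpy [179.98   0.    72.71] open 0.752 F [-0.6 -0.2  0.2]
```

```bash
python3 -m inch '[[[0,0,-0.35],0,-0.9],[[0,0,-0.6],0,-0.9],[[0,0,-0.83],0,-1],[[0.657,0.273,0],0,-1],[[0.657,0.273,0],0,-1],[[0.657,0.273,0],0,-1],[[0.657,0.273,0],0,-1],[[0.657,0.273,0],0,-1],[[0.657,0.273,0],0,-1],[[0,0,0],0,-1]]'
python3 -m inch '[[[0,0,0],0,-1],[[0,0,0],0,-1],[[0,0,0],0,-1],[[0,0,0],0,-1],[[0,0,0],0,-1],[[0,0,0],0,-1],[[0,0,0],0,-1],[[0,0,0],0,-1],[[0,0,0],0,-1],[[0,0,0],0,-1]]'
python3 - <<'E'
from h import *
s=report(); p=eyes.read_camera("wrist"); 
for r in eyes.cut_out("dish_2",p)[:4]:
    x,f=fit(p,r["mask"],list(at_z(p,r["centre"],7)[:2]),DISH); print(np.round(r["centre"]),x,round(f,3),rel(x,s),p["pixels"][tuple(np.int32(r["centre"]))])
q=eyes.read_camera("top")
for r in eyes.cut_out("dish_2",q)[:6]:
    x=at_z(q,r["centre"],35)[:2]
    if x[1]<-100: print("top",np.round(r["centre"]),x)
E
```

```text
t: 15.5
eef_pos: [627.7, -139.7, 129.4]
tcp_rot: [3.141, -0.0, 1.272]
ft_force: [0.9, -0.6, -1.1]
opening: 0.998
grip_force: 0.0
t: 16.75
eef_pos: [626.5, -141.9, 129.5]
tcp_rot: [3.142, -0.0, 1.269]
ft_force: [-0.9, -0.9, 0.2]
opening: 1.0
grip_force: 0.0
tcp [ 626.5 -141.9  129.5] rpy [ 1.800e+02 -1.000e-02  7.271e+01] open 1.0 F [-0.9 -0.9  0.2]
[336. 303.] [ 569.90464727 -270.7339456 ] 0.507 [-2.331 -0.263] [ 28 187  67]
[3. 6.] [417.56605387 102.44040942] 0.401 [ 2.853 -4.536] [ 42  93 217]
[197. 323.] [ 626.60685586 -142.11541975] 0.982 [-0.004  0.002] [254 253 253]
top [217. 468.] [ 463.08094524 -347.47219356]
```

```bash
python3 -m inch '[[[0,0,0.55],0,-1],[[0,0,0.55],0,-1],[[0,0,0.55],0,-1],[[0,0,0.423],0,-1],[[0,0,0],0,-1],[[0,0,0],0,1],[[0,0,0],0,1],[[0,0,0],0,1],[[0,0,0],0,1],[[0,0,0],0,1]]'
python3 -c "
from h import *
report()"
```

```text
t: 18.2
eef_pos: [626.7, -141.9, 5.5]
tcp_rot: [3.141, -0.0, 1.269]
ft_force: [-0.9, -0.0, 2.8]
opening: 0.592
grip_force: 30.0
tcp [ 626.7 -141.9    5.5] rpy [179.97  -0.    72.71] open 0.592 F [-0.9 -0.   2.8]
```

```bash
python3 -m inch '[[[0,0,-0.4],0,1],[[0,0,-0.7],0,1],[[0,0,-0.8],0,1],[[-0.706,-0.234,-0.4],0,1],[[-0.706,-0.234,-0.28],0,1],[[-0.706,-0.234,0],0,1],[[-0.706,-0.234,0],0,1],[[-0.706,-0.234,0],0,1],[[-0.706,-0.234,0],0,1],[[-0.706,-0.234,0],0,1]]'
python3 -m inch '[[[0,0,0],0,1],[[0,0,0],0,1],[[0,0,0],0,1],[[0,0,0],0,1],[[0,0,0],0,1],[[0,0,0],0,1],[[0,0,0],0,1],[[0,0,0],0,1],[[0,0,0],0,1],[[0,0,0],0,1]]'
python3 - <<'E'
from h import *
s=report(); p=eyes.read_camera("wrist"); crop(p,(165,320),100,"w6",4)
for r in eyes.cut_out("dish_2",p)[:3]:
    print(np.round(r["centre"]))
    if r["centre"][0]>200: print("held",held(p,r["mask"],232,5.4))
    elif abs(r["centre"][1]-320)<40: print("d2",fit(p,r["mask"],list(at_z(p,r["centre"],25)[:2]),[(27,17.5),(29.5,32)]))
c=np.array([461.8,-338.3])
m=eyes.cut_out("lifter",p)[0]["mask"]; rc=np.argwhere(m); X=np.array([at_z(p,r,51.5)[:2] for r in rc])-c; R=np.linalg.norm(X,axis=1)
for sgn in (1,-1):
    k=(R>39)&(R<47)&(sgn*(X@[.3,.95])>20); v=X[k].mean(0)*sgn; print(sgn,k.sum(),X[k].mean(0),R[k].max(),np.degrees(np.arctan2(v[1],v[0]))-90)
print("rel",rel(c,s))
E
```

```text
t: 19.45
eef_pos: [443.5, -396.8, 160.0]
tcp_rot: [3.142, -0.0, 1.269]
ft_force: [-0.3, -0.4, -0.5]
opening: 0.592
grip_force: 30.0
t: 20.7
eef_pos: [444.5, -395.8, 159.9]
tcp_rot: [-3.142, -0.0, 1.269]
ft_force: [0.3, 0.2, -0.4]
opening: 0.593
grip_force: 30.0
tcp [ 444.5 -395.8  159.9] rpy [-1.800e+02 -1.000e-02  7.271e+01] open 0.593 F [ 0.3  0.2 -0.4]
[ 12. 417.]
[255. 321.]
held (array([-0.21151093, -0.51577504]), np.float64(0.9862697154526158))
[120. 319.]
d2 (array([ 461.83889268, -338.14893265]), np.float64(0.9824326664252995))
1 71 [12.32999979 39.24097749] 43.71592578629004 -17.44336280592354
-1 75 [-12.25509523 -39.47986278] 45.15602254719815 -17.245065305452457
rel [ 1.   -0.01]
```

View pics/w6.png

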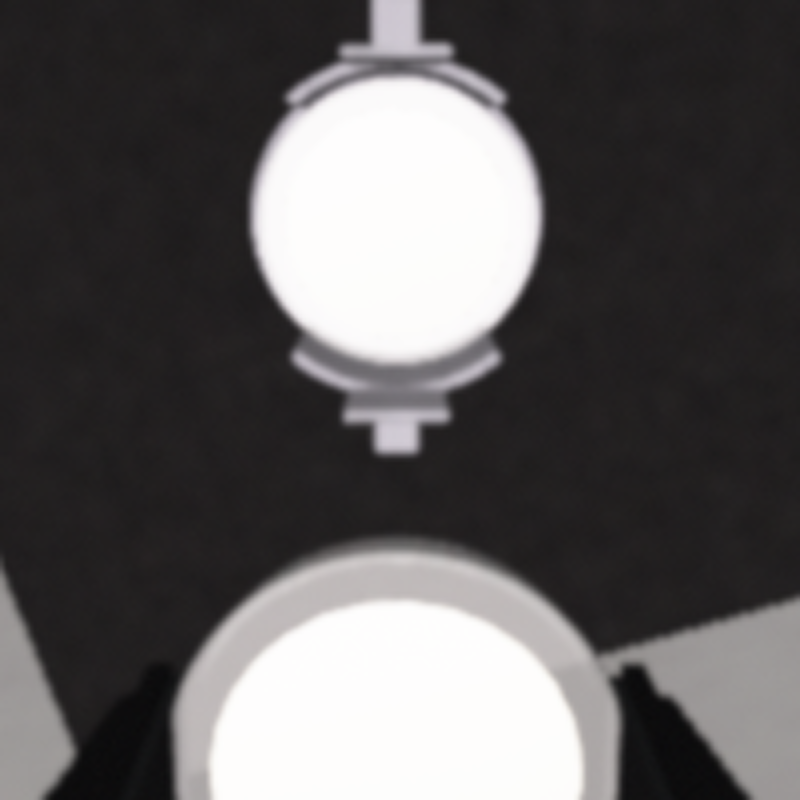

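Wrist view shows dish_2 lying squarely between the straps, at (119,319). The lifter hasn't shifted, and its tabs are square to the tool. Now placing dish_3 the same way.

```bash
python3 -m inch '[[[0.35,0,0],0,1],[[0.35,0,0],0,1],[[0.303,0,0],0,1],[[0,0,0],0,1],[[0,0,0.3],0,1],[[0,0,0.4],0,1],[[0,0,0.4],0,1],[[0,0,0],0,1],[[0,0,0],0,1],[[0,0,0],0,1]]'
python3 - <<'E'
from h import *
s=report(); p=eyes.read_camera("wrist"); print("rel",rel([461.8,-338.35],s))
r=eyes.cut_out("dish_2",p)[0]; print("held",r["centre"],held(p,r["mask"],240,5.4))
for r in eyes.spot_point("lifter_lug",p): print(np.round(r["centre"],1),rel(at_z(p,r["centre"],51.5),s)*60)
E
```

```text
t: 22.1
eef_pos: [462.8, -338.7, 94.9]
tcp_rot: [3.14, 0.001, 1.269]
ft_force: [-0.4, -0.3, -0.2]
opening: 0.594
grip_force: 30.0
tcp [ 462.8 -338.7   94.9] rpy [1.7992e+02 4.0000e-02 7.2710e+01] open 0.594 F [-0.4 -0.3 -0.2]
rel [ 0.001 -0.017]
held [253.0, 318.5] (array([-0.74289742, -0.43543935]), np.float64(0.9876565619894718))
[155.6 318.4] [43.98 -0.54]
```

```bash
python3 -m inch '[[[0.005,-0.005,0.2],0,1],[[0,0,0.25],0,1],[[0,0,0.25],0,1],[[0,0,0.15],0,1],[[0,0,0.1],0,1],[[0,0,0],0,1],[[0,0,0],0,1],[[0,0,0],0,-0.7],[[0,0,0],0,-0.7],[[0,0,0],0,-0.7]]'
python3 -c "
from h import *
report()"
```

```text
t: 23.5
eef_pos: [462.3, -338.0, 37.0]
tcp_rot: [3.141, -0.0, 1.269]
ft_force: [-0.1, 1.3, -1.3]
opening: 0.827
grip_force: 0.0
tcp [ 462.3 -338.    37. ] rpy [179.99  -0.    72.71] open 0.827 F [-0.1  1.3 -1.3]
```

```bash
python3 -m inch '[[[0,0,-0.35],0,-0.9],[[0,0,-0.8],0,-1],[[0,0,-0.45],-1,-1],[[0,0,-0.45],-1,-1],[[0,0,0],-1,-1],[[0,0,0],-1,-1],[[0,0,0],-1,-1],[[0,0,0],-1,-1],[[0,0,0],-1,-1],[[0,0,0],-1,-1]]'
python3 -m inch '[[[0,0,0],-1,-1],[[0,0,0],-1,-1],[[0,0,0],-1,-1],[[0,0,0],-1,-1],[[0,0,0],-1,-1],[[0,0,0],-1,-1],[[0,0,0],-1,-1],[[0,0,0],-1,-1],[[0,0,0],-1,-1],[[0,0,0],-1,-1]]'
python3 - <<'E'
from h import *
s=report(); p=eyes.read_camera("wrist"); save(p,"w7")
for r in eyes.cut_out("dish_2",p)[:3]:
    print(np.round(r["centre"]))
    if abs(r["centre"][1]-320)<60: print("d3",fit(p,r["mask"],list(at_z(p,r["centre"],40)[:2]),[(27,32),(29.5,46.5)]))
c=np.array([461.8,-338.35])
m=eyes.cut_out("lifter",p)[0]["mask"]; rc=np.argwhere(m); X=np.array([at_z(p,r,51.5)[:2] for r in rc])-c; R=np.linalg.norm(X,axis=1)
for sgn in (1,-1):
    k=(R>39)&(R<47)&(sgn*(X@[.3,.95])>25); v=X[k].mean(0)*sgn; print(sgn,k.sum(),X[k].mean(0),R[k].max(),np.degrees(np.arctan2(v[1],v[0]))-90)
print("rel",rel(c,s),s["joints"])
for n in ("lifter_lug","lifter_grip"):
  for r in eyes.spot_point(n,p): print(n,np.round(r["centre"],1),at_z(p,r["centre"],51.5 if n[-1]=="g" else 66))
E
```

```text
t: 24.75
eef_pos: [462.2, -337.9, 160.0]
tcp_rot: [3.142, -0.0, 1.97]
ft_force: [0.4, 0.0, -0.6]
opening: 0.998
grip_force: 0.0
t: 26.0
eef_pos: [462.2, -337.9, 160.0]
tcp_rot: [3.142, 0.0, 2.843]
ft_force: [-0.0, 0.0, -0.9]
opening: 1.001
grip_force: 0.0
tcp [ 462.2 -337.9  160. ] rpy [180.     0.   162.87] open 1.001 F [-0.   0.  -0.9]
[196. 322.]
d3 (array([ 462.11715629, -338.40039513]), np.float64(0.9807226466552607))
[265. 400.]
[160. 314.]
d3 (array([ 459.3741276 , -337.82658981]), np.float64(0.036821341348863425))
1 54 [13.79967    38.61663432] 43.64752162232087 -19.664369896007614
-1 82 [-11.76455183 -40.49503377] 45.76699246363502 -16.199552413535713
rel [ 0.004 -0.009] [-7.46696637e-01  4.78519261e-01  1.75130962e+00  1.06592167e-04
  9.11759428e-01 -2.01863264e+00]
lifter_lug [195.1 372.5] [ 474.77055854 -294.72117161   51.5       ]
```

View pics/w7.png

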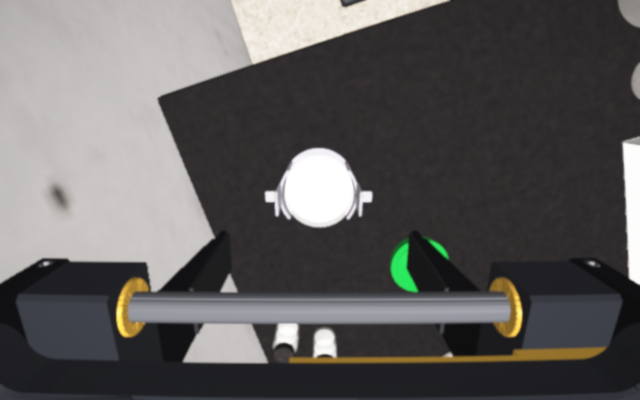

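The wrist view shows the stack of three centred in the lifter at (188,320). Tabs and lugs lie level along the finger-closing axis. I'll grip the tabs with fingertips at about 58 mm.

```bash
python3 -m inch '[[[0,0,0.4],0.03,-1],[[0,0,0.5],0,-1],[[0,0,0.4],0,-1],[[0,0,0.25],0,-1],[[0,0,0.15],0,-1],[[0,0,0],0,-1],[[0,0,0],0,1],[[0,0,0],0,1],[[0,0,0],0,1],[[0,0,0],0,1]]'
python3 - <<'E'
from h import *
s=report()
E
```

```text
t: 27.5
eef_pos: [462.4, -338.1, 58.3]
tcp_rot: [-3.141, 0.001, 2.837]
ft_force: [-0.8, 0.4, 3.3]
opening: 0.709
grip_force: 30.0
tcp [ 462.4 -338.1   58.3] rpy [-1.7999e+02  3.0000e-02  1.6256e+02] open 0.709 F [-0.8  0.4  3.3]
```

```bash
python3 -m inch '[[[0,0,-0.1],0,1],[[0,0,-0.3],0,1],[[0,0,-0.4],0,1],[[0,0,-0.45],0,1],[[0,0,-0.45],0,1],[[0,0,-0.45],0,1],[[0,0,-0.4],0,1],[[0,0,-0.3],0,1],[[0,0,-0.13],0,1],[[0,0,-0.05],0,1]]'
python3 - <<'E'
from h import *
s=report(); p=eyes.read_camera("wrist"); y=s["tcp_rot"][2]; ex=np.array([np.cos(y),np.sin(y)]);ey=np.array([np.sin(y),-np.cos(y)])
z0=s["eef_pos"][2]-58.3
for r in eyes.cut_out("dish_2",p)[:1]:
    x,f=fit(p,r["mask"],list(s["eef_pos"][:2]),[(27,32+z0),(29.5,46.5+z0)]); print("d3",np.round(r["centre"]),rel(x,s)*60,f)
for n,z in (("lifter_lug",51.5),("lifter_grip",66)):
  for r in eyes.spot_point(n,p): print(n,np.round(r["centre"],1),rel(at_z(p,r["centre"],z+z0),s)*60)
for r in eyes.cut_out("lifter",p)[:1]: rc=np.argwhere(r["mask"]); print(rc.min(0),rc.max(0))
C=np.array([457.4,225.3]); print("to can",rel(C,s)*60)
E
```

```text
t: 28.75
eef_pos: [462.1, -337.8, 239.7]
tcp_rot: [3.141, -0.0, 2.837]
ft_force: [-0.1, -0.6, -2.0]
opening: 0.711
grip_force: 30.0
tcp [ 462.1 -337.8  239.7] rpy [ 1.7999e+02 -1.0000e-02  1.6256e+02] open 0.711 F [-0.1 -0.6 -2. ]
d3 [229. 406.] [-12.84  47.76] 0.1628949580524468
[169 250] [280 387]
to can [173.28 535.8 ]
```

```bash
python3 -m inch '[[[0.033,0.103,0],0,1],[[0.066,0.205,0],0,1],[[0.099,0.308,0],0,1],[[0.132,0.411,0],0,1],[[0.132,0.411,0],0,1],[[0.132,0.411,0],0,1],[[0.132,0.411,0],0,1],[[0.132,0.411,0],0,1],[[0.132,0.411,0],0,1],[[0.132,0.411,0],0,1]]'
python3 -m inch '[[[0.132,0.411,0],0,1],[[0.132,0.411,0],0,1],[[0.132,0.411,0],0,1],[[0.132,0.411,0],0,1],[[0.132,0.411,0],0,1],[[0.132,0.411,0],0,1],[[0.132,0.411,0],0,1],[[0.099,0.308,0],0,1],[[0.066,0.205,0],0,1],[[0.033,0.103,0],0,1]]'
python3 -m inch '[[[0,0,0],-0.4,1],[[0,0,0],-0.9,1],[[0,0,0],-1,1],[[0,0,0],-1,1],[[0,0,0],-1,1],[[0,0,0],-1,1],[[0,0,0],-1,1],[[0,0,0],-1,1],[[0,0,0],-0.7,1],[[0,0,0],-0.3,1]]'
python3 - <<'E'
from h import *
s=report(); p=eyes.read_camera("wrist"); q=eyes.read_camera("top"); v=eyes.read_camera("scene")
for n,im in (("w",p),("t",q),("s",v)):
    for r in eyes.cut_out("canister",im)[:2]:
        c,f=fit(im,r["mask"],[457,225],[(41,0),(41,66)]); print(n,"can",np.round(r["centre"]),c,f)
    for r in eyes.spot_point("canister_notch",im): print(n,"notch",np.round(r["centre"],1),np.round(at_z(im,r["centre"],61),1))
    for r in eyes.spot_point("lifter_lug",im): print(n,"lug",np.round(r["centre"],1),round(r["score"],2),rel(at_z(im,r["centre"],51.5+s["eef_pos"][2]-58.3),s)*60)
print(rel([457.4,225.3],s)*60)
E
```

```text
t: 30.25
eef_pos: [460.3, -115.6, 240.0]
tcp_rot: [3.141, 0.0, 2.838]
ft_force: [-0.2, 0.2, -2.2]
opening: 0.708
grip_force: 30.0
t: 31.5
eef_pos: [459.0, 103.2, 239.9]
tcp_rot: [3.141, 0.0, 2.838]
ft_force: [0.1, -0.2, -2.9]
opening: 0.708
grip_force: 30.0
t: 32.75
eef_pos: [459.5, 101.8, 239.8]
tcp_rot: [-3.142, -0.0, -2.721]
ft_force: [-0.3, 0.0, -2.3]
opening: 0.707
grip_force: 30.0
tcp [459.5 101.8 239.8] rpy [-180.     -0.   -155.88] open 0.707 F [-0.3  0.  -2.3]
w notch [218.2 461.5] [437.6 260.9  61. ]
w lug [225.3 274.9] 0.64 [ 12.18 -24.  ]
s can [200. 257.] [464.46256638 232.5862484 ] 0.9016818552270875
s notch [194.6 244.9] [438.8 251.6  61. ]
s lug [147.1 272.9] 0.57 [ 5.16 49.5 ]
[-48.6  113.58]
```

```bash
python3 -m inch '[[[-0.047,0.109,0],0,1],[[-0.125,0.291,0],0,1],[[-0.156,0.364,0],0,1],[[-0.156,0.364,0],0,1],[[-0.156,0.364,0],0,1],[[-0.125,0.291,0],0,1],[[-0.047,0.109,0],0,1],[[0,0,0.3],0,1],[[0,0,0.4],0,1],[[0,0,0.3],0,1]]'
python3 -m inch '[[[0,0,0],0,1],[[0,0,0],0,1],[[0,0,0],0,1],[[0,0,0],0,1],[[0,0,0],0,1],[[0,0,0],0,1],[[0,0,0],0,1],[[0,0,0],0,1],[[0,0,0],0,1],[[0,0,0],0,1]]'
cat > g.py <<'E'
from h import *
s=report(); p=eyes.read_camera("wrist"); cv2.imwrite("pics/f_%d.png"%p["shot"],p["pixels"][:,:,::-1])
print(rel([457.4,225.3],s)*60)
z0=s["eef_pos"][2]-58.3
for r in eyes.cut_out("canister",p)[:2]:
    m=r["mask"]; rc=np.argwhere(m); print("can",round(r["score"],2),np.round(r["centre"]),rc.min(0),rc.max(0))
    # near-side rim outer edge: topmost mask row per column
    E=np.array([[rc[rc[:,1]==c,0].min()-.5,c] for c in range(rc[:,1].min()+8,rc[:,1].max()-7)]); P=np.array([rel(at_z(p,e,66),s)*60 for e in E])
    from scipy.optimize import least_squares
    f=least_squares(lambda v:np.hypot(P[:,0]-v[0],P[:,1]-v[1])-41,[0,0],loss="soft_l1"); print("rim ctr in tool",f.x,np.abs(f.fun).mean(), (len(P)))
for n,z in (("canister_notch",61),("lifter_lug",51.5+z0)):
    for r in eyes.spot_point(n,p): print(n,round(r["score"],2),np.round(r["centre"],1),rel(at_z(p,r["centre"],z),s)*60)
for r in eyes.cut_out("lifter",p)[:1]: rc=np.argwhere(r["mask"]); print("lifter",rc.min(0),rc.max(0))
for r in eyes.cut_out("dish_2",p)[:3]:
    if abs(r["centre"][1]-320)<50 and r["centre"][0]>180: print("d3",np.round(r["centre"]),held(p,r["mask"],255,0,[(27,32-58.3),(29.5,46.5-58.3)]))
# expected projections if lifter centred on TCP
y=s["tcp_rot"][2]; ex=np.array([np.cos(y),np.sin(y)]);ey=np.array([np.sin(y),-np.cos(y)])
for sg in (1,-1): X=s["eef_pos"][:2]+44.5*sg*ey; print("exp lug",np.round(proj(p,[X[0],X[1],51.5+z0]),1))
E
python3 g.py
```

```text
t: 34.6
eef_pos: [457.5, 225.5, 179.0]
tcp_rot: [-3.142, -0.0, -2.722]
ft_force: [0.6, 0.1, -2.1]
opening: 0.706
grip_force: 30.0
t: 35.85
eef_pos: [457.6, 225.8, 179.8]
tcp_rot: [3.142, 0.0, -2.722]
ft_force: [-0.4, -0.6, -3.0]
opening: 0.707
grip_force: 30.0
tcp [457.6 225.8 179.8] rpy [ 180.      0.   -155.94] open 0.707 F [-0.4 -0.6 -3. ]
[ 0.42 -0.42]
can 0.58 [162. 318.] [138 270] [194 366]
rim ctr in tool [ 6.38295565 -0.5278798 ] 0.8563916313777296 81
canister_notch 0.8 [185.3 366.3] [ 6.6  41.22]
lifter_lug 0.97 [246.9 402.7] [-0.9  47.04]
lifter [170 250] [280 387]
d3 [183. 314.] (array([7.18414784, 0.17659177]), np.float64(0.07571816278043329))
exp lug [[245.5 398.3]]
exp lug [[245.7 239.1]]
```

```bash
cat > g2.py <<'E'
from h import *
s=report(); p=eyes.read_camera("wrist"); r=eyes.cut_out("canister",p)[0]; m=r["mask"]
for rm in (155,162,170): print(rm,held(p,m,rm,s["eef_pos"][2],[(41,0),(41,66)]))
y=s["tcp_rot"][2]; t=s["eef_pos"]; ex=np.array([np.cos(y),np.sin(y)]);ey=np.array([np.sin(y),-np.cos(y)])
g=cv2.cvtColor(p["pixels"],cv2.COLOR_RGB2GRAY)
# unwrap rim: rows = candidate ex offset; profile along ray ex (ey=0,+-10,+-20) at z=66
for e in (-20,0,20):
    L=[t[:2]+a*ex+e*ey for a in range(30,60,1)]; P=proj(p,[[*q,66] for q in L]).astype(np.float32); print(e,cv2.remap(g,P[:,1],P[:,0],1)[:,0].tolist())
for a in range(-6,25,3):
    P=proj(p,[[*(t[:2]+a*ex+b*ey),66] for b in list(range(-48,-32))+list(range(33,49))]).astype(np.float32); print(a,cv2.remap(g,P[:,1],P[:,0],1)[:,0].tolist())
E
python3 g2.py
```

```text
tcp [457.6 225.8 179.8] rpy [ 179.99    0.   -155.95] open 0.709 F [-0.4 -0.8 -2.1]
155 (array([-0.36260031, -0.61408561]), np.float64(0.9650609214879368))
162 (array([-0.32485962, -0.65620422]), np.float64(0.9664859055156578))
170 (array([-0.08411262, -1.03686221]), np.float64(0.9532223535802153))
-20 [215, 213, 212, 212, 214, 214, 213, 213, 201, 163, 117, 88, 68, 50, 38, 34, 34, 35, 34, 33, 33, 34, 33, 34, 35, 35, 35, 36, 34, 35]
0 [214, 213, 212, 213, 214, 213, 213, 214, 216, 218, 219, 219, 219, 202, 159, 115, 96, 92, 81, 60, 41, 36, 35, 34, 35, 35, 35, 34, 34, 34]
20 [213, 212, 211, 212, 212, 212, 212, 211, 196, 159, 116, 88, 64, 47, 37, 34, 34, 34, 34, 35, 34, 34, 34, 35, 35, 35, 35, 34, 34, 34]
-6 [36, 35, 35, 34, 35, 34, 36, 45, 66, 85, 95, 107, 133, 177, 208, 226, 244, 226, 175, 121, 100, 99, 93, 69, 45, 36, 35, 34, 34, 35, 36, 35]
-3 [36, 37, 37, 36, 35, 34, 33, 39, 72, 111, 113, 103, 104, 125, 167, 202, 200, 149, 111, 101, 116, 129, 98, 55, 38, 35, 35, 35, 36, 35, 35, 35]
0 [36, 37, 37, 36, 35, 35, 37, 56, 111, 166, 157, 121, 100, 100, 113, 149, 136, 104, 100, 107, 135, 167
[... 496 characters left out ...]
6, 100, 172, 199, 194, 172, 139, 119, 114, 115, 132, 94, 84, 85, 100, 144, 183, 200, 193, 139, 70, 41, 36, 36, 36, 35, 35]
15 [35, 35, 35, 35, 35, 39, 60, 123, 186, 209, 195, 158, 125, 115, 119, 142, 103, 86, 90, 122, 168, 199, 204, 170, 98, 49, 36, 36, 35, 36, 35, 35]
18 [35, 35, 35, 35, 35, 35, 36, 53, 111, 177, 206, 200, 172, 140, 121, 131, 96, 101, 143, 185, 205, 200, 156, 86, 45, 35, 34, 35, 36, 36, 36, 36]
21 [36, 36, 36, 36, 35, 35, 36, 37, 45, 87, 153, 199, 209, 190, 152, 133, 124, 167, 196, 204, 180, 116, 58, 38, 36, 36, 35, 35, 35, 36, 36, 36]
24 [34, 35, 36, 36, 35, 34, 35, 36, 36, 36, 51, 101, 163, 202, 209, 191, 196, 208, 194, 143, 77, 41, 35, 35, 36, 36, 34, 35, 35, 35, 35, 35]
```

```bash
python3 - <<'E'
from h import *
from scipy.spatial.transform import Rotation as Ro
from scipy.optimize import least_squares
s=report(); p=eyes.read_camera("wrist")
def T(pos,rpy): M=np.eye(4);M[:3,:3]=Ro.from_euler("xyz",rpy).as_matrix();M[:3,3]=pos;return M
CT=np.array(p["extrinsics"])@T(s["eef_pos"],s["tcp_rot"])
img=cv2.imread("pics/w1.png"); w=dict(p); w["extrinsics"]=CT@np.linalg.inv(T([402.26,231.01,298.74],[3.14135,-.0002,1.60642])); print(ray(w,[200,320])[0])
g=img.min(2).astype(np.float32)
def edge(pic,g,c,angs,z,a0,a1,frac):
    out=[]
    rr=np.arange(a0,a1,.25)
    for a in np.radians(angs):
        X=np.c_[c[0]+rr*np.cos(a),c[1]+rr*np.sin(a),0*rr+z]; P=proj(pic,X).astype(np.float32); v=cv2.remap(g,P[:,1],P[:,0],1)[:,0]
        k=np.where((v[:-1]>frac)&(v[1:]<=frac))[0]
        if len(k): out.append([*X[k[-1],:2]])
    return np.array(out)
def circ(P):
    f=least_squares(lambda v:np.hypot(P[:,0]-v[0],P[:,1]-v[1])-v[2],[457,225,41],loss="soft_l1"); return f.x,np.abs(f.fun).mean()
# w1: camera is on the +y side, so rim outer edge borders dark bench on the -y half
E=edge(w,g,(457.2,224.7),list(range(190,275,4))+list(range(310,350,4)),66,34,50,120)
for z in (64,66,68): 
    E=edge(w,g,(457.2,224.7),list(range(190,275,4))+list(range(310,350,4)),z,34,50,120); print("w1 z",z,circ(E),len(E))
# now: rim vs wall in current view, camera side towards robot
y=np.degrees(s["tcp_rot"][2]); gn=p["pixels"].min(2).astype(np.float32)
for th in (130,160,185):
    E=edge(p,gn,s["eef_pos"][:2],np.r_[y-60:y-20:3,y+20:y+60:3,y-15:y+16:3],66,34,50,th); r=circ(E); print("now",th,r,rel(r[0][:2],s)*60,len(E))
q=eyes.read_camera("top")
for r in eyes.cut_out("canister",q)[:1]: print("top",fit(q,r["mask"],[457,225],[(41,0),(41,66)]))
E
```

```text
tcp [457.7 225.8 179.8] rpy [ 180.      0.   -155.94] open 0.706 F [-0.2  0.1 -2.2]
[399.35098601 310.16504235 469.68264189]
w1 z 64 (array([457.46439838, 225.08310705,  43.29855556]), np.float64(0.1120807142643141)) 32
w1 z 66 (array([457.12812297, 225.39179258,  42.98500291]), np.float64(0.09579276912587664)) 32
w1 z 68 (array([456.87957204, 225.91619247,  42.8576443 ]), np.float64(0.09629601135150034)) 32
now 130 (array([455.86445596, 224.85847337,  42.34974068]), np.float64(0.07485992252150818)) [ 2.04 -0.12] 39
now 160 (array([456.19783884, 225.01357822,  42.1704495 ]), np.float64(0.0682430981204168)) [ 1.68 -0.12] 39
now 185 (array([456.37028252, 225.09621257,  41.83714784]), np.float64(0.06540618489253766)) [ 1.44 -0.12] 39
top (array([439., 177.]), np.float64(0.1250089805302105))
```

```bash
python3 -m inch '[[[0.013,-0.006,0.05],0,1],[[0,0,0.1],0,1],[[0,0,0.12],0,1],[[0,0,0.13],0,1],[[0,0,0.12],0,1],[[0,0,0.1],0,1],[[0,0,0.06],0,1],[[0,0,0],0,1],[[0,0,0],0,1],[[0,0,0],0,1]]'
python3 -m inch '[[[0,0,0],0,1],[[0,0,0],0,1],[[0,0,0],0,1],[[0,0,0],0,1],[[0,0,0],0,1],[[0,0,0],0,1],[[0,0,0],0,1],[[0,0,0],0,1],[[0,0,0],0,1],[[0,0,0],0,1]]'
python3 - <<'E'
from h import *
s=report(); print(np.abs(s["qvel"]).max()); z0=s["eef_pos"][2]-58.3; print("foot z",z0)
p=eyes.read_camera("wrist"); v=eyes.read_camera("scene")
for n,im in (("w",p),("s",v)):
  for k,z in (("canister_notch",61),("lifter_lug",51.5+z0),("lifter",z0),("lifter_grip",66+z0),("canister",0)):
    for r in eyes.spot_point(k,im)[:2]: print(n,k,round(r["score"],2),np.round(r["centre"],1),rel(at_z(im,r["centre"],z),s)*60)
r=eyes.cut_out("canister",p)
if r: print(held(p,r[0]["mask"],160,s["eef_pos"][2],[(41,0),(41,66)]))
E
```

```text
t: 37.65
eef_pos: [457.2, 225.2, 139.2]
tcp_rot: [3.142, 0.001, -2.722]
ft_force: [0.8, -0.2, -1.8]
opening: 0.71
grip_force: 30.0
t: 38.9
eef_pos: [457.1, 225.2, 139.0]
tcp_rot: [3.142, 0.0, -2.722]
ft_force: [0.6, -0.4, -3.0]
opening: 0.709
grip_force: 30.0
tcp [457.1 225.2 139. ] rpy [ 180.      0.   -155.94] open 0.709 F [ 0.6 -0.4 -3. ]
0.001640030310096481
foot z 80.6938126632064
w canister_notch 0.72 [208.  373.6] [-0.9  41.64]
w lifter_lug 0.92 [243.4 401.3] [ 1.26 46.14]
w canister 0.19 [215.1 146. ] [ -27.42 -165.  ]
s canister_notch 0.62 [195.8 244.7] [13.08 30.6 ]
s lifter_lug 0.68 [171.5 237.6] [ 0.3  48.96]
s lifter 0.51 [186.9 257.8] [-8.4 -4.8]
s lifter_grip 0.65 [166.5 250.1] [-5.64 13.26]
s canister 0.97 [209.6 256.7] [-13.5    3.84]
(array([0., 0.]), np.float64(0.0))
```

```bash
python3 -c "
from h import *
print(env.job_done())"
```

```text
the job is handed in; nothing more can be done
None
```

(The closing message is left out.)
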